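Rack the gold-sleeved valves for assembly

TASK

Old plain-steel valves and new gold-sleeved repair parts lie mixed on the bench. Lay the three valves that have a gold sleeve and the gold bore plug in the assembly rack, each down in the blue saddles of the insert made for its length, midway over its saddles; the gold-sleeved end of each valve goes towards the red bar. Leave the two plain steel parts lying where they are.

Things in the scene. Friction and masses are not known exactly. Their poses are not given: they have to be found in the camera images.
- valve_spring_big_mid (a point): New long valve, a steel rod inside a steel spring with a gold sleeve at one end; 159 mm long, 17 mm thick, 85 g, lying. This point is on its axis at mid length (start: 40.5 mm over the bench, as all parts lie on a black rubber-topped board 32 mm high). x runs along the axis; the gold sleeve is at its -x end. Belongs in cradle_long.
- valve_mid_a_mid (a point): New middle-sized valve with a gold sleeve at one end, grey steel at the other; 83 mm long, 17 mm thick, 46 g, lying. Point on its axis at mid length; x runs along the axis, gold sleeve at the -x end. Belongs in cradle_mid.
- valve_small_mid (a point): New small valve with a gold sleeve at one end and a steel return spring at the other; 66 mm long, 14 mm thick, 30 g, lying. Point on its axis at mid length (7 mm above the board); x runs along the axis, gold sleeve at the -x end. Belongs in cradle_short.
- plug_gold_mid (a point): Gold bore plug, a plain gold cylinder 33 mm long, 19 mm thick, 20 g, lying on its side. Point at its centre; x along its axis to within 0.1 rad, either end alike. Belongs in cradle_plug. Its insert has one 18 mm block, so the plug is best gripped by its two end faces (33 mm) and then overhangs the block 7 mm at each end.
- cradle_long: Insert for the long valve, on the rack (grey board 200 x 250 mm, top 10 mm over the bench; red bar 32 mm high at one edge; 4 inserts 60 mm apart, any order). Foot 150 mm long; blue Y saddles 5 mm thick at x = 33 and 143 mm; valve's middle goes to x = 88 mm, seated axis 27 mm over the board. Origin: on the board under the groove, at the red bar's face; x along the groove away from the bar, z up.
- cradle_mid: Insert for the middle valve: aluminium foot 80 mm long, two blue Y saddles (5 mm thick) at x = 20 and 80 mm; the valve's middle goes to x = 50 mm, seated axis 27 mm above the board. Room for the fingers between saddles, down to the 4 mm foot plate. Origin: on the board under the groove, at the red bar's face; x along the groove away from the bar, z up.
- cradle_short: Insert for the small valve: aluminium foot 62 mm long, two blue Y saddles (4 mm thick) at x = 17 and 63 mm; the valve's middle goes to x = 40 mm, seated axis 24 mm above the board. All saddles: 90 degree V, bottom 14 mm and prong tops 29 mm above the board, mouth 31 mm wide. Origin: on the board under the groove, at the red bar's face; x along the groove away from the bar, z up.
- cradle_plug: Insert for the plug: aluminium foot 34 mm long with one blue V block 18 mm long centred at x = 50 mm, where the plug's middle goes; seated axis 27 mm above the board. 32 mm of free room between block and bar for a finger. Origin: on the board under the groove, at the red bar's face; x along the groove away from the bar, z up.
- spring_rod: Look-alike to be left alone: plain steel spring on a guide rod, no gold; 138 mm long, 14 mm thick, lying. Origin on its underside at mid length, x along it.
- valve_mid_b: Look-alike to be left alone: short plain steel spool valve, no gold; 59 mm long, 13 mm thick, lying. Origin on its underside at mid length, x along it.
Mind the look-alikes: they are no part of the job. What is shaped like the part that bears valve_small_mid but orange is not meant.

How it is judged (in metres and radians):
At the end, for the whole second after the job is handed in: Each gold-sleeved valve rests in its own insert's saddles, sleeve towards the red bar, and the gold plug in its block: within 11 mm along the groove (plug 9), 5 mm across, 4 mm in height, 0.15 rad (plug 0.25) of true; the two plain steel parts are within 30 mm of where they lay (x of valve_spring_big_mid in the frame of cradle_long between 0.077 and 0.099 m and y of valve_spring_big_mid in the frame of cradle_long between -0.005 and 0.005 m and z of valve_spring_big_mid in the frame of cradle_long between 0.0229 and 0.0309 m and angle between the x axis of valve_spring_big_mid and the x axis of cradle_long, either way round below 0.15 rad and x of cradle_long in the frame of valve_spring_big_mid below -0.02 m and x of valve_mid_a_mid in the frame of cradle_mid between 0.039 and 0.061 m and y of valve_mid_a_mid in the frame of cradle_mid between -0.005 and 0.005 m and z of valve_mid_a_mid in the frame of cradle_mid between 0.0229 and 0.0309 m and angle between the x axis of valve_mid_a_mid and the x axis of cradle_mid, either way round below 0.15 rad and x of cradle_mid in the frame of valve_mid_a_mid below -0.02 m and x of valve_small_mid in the frame of cradle_short between 0.029 and 0.051 m and y of valve_small_mid in the frame of cradle_short between -0.005 and 0.005 m and z of valve_small_mid in the frame of cradle_short between 0.0201 and 0.0281 m and angle between the x axis of valve_small_mid and the x axis of cradle_short, either way round below 0.15 rad and x of cradle_short in the frame of valve_small_mid below -0.02 m and x of plug_gold_mid in the frame of cradle_plug between 0.041 and 0.059 m and y of plug_gold_mid in the frame of cradle_plug between -0.005 and 0.005 m and z of plug_gold_mid in the frame of cradle_plug between 0.0235 and 0.0315 m and angle between the x axis of plug_gold_mid and the x axis of cradle_plug, either way round below 0.25 rad and distance of each of spring_rod, valve_mid_b from where it was at the start of the episode below 0.03 m); the robot touches nothing.
It fails at once if the plain spring rod is moved from its place (more than 40 mm) (distance of spring_rod from where it was at the start of the episode above 0.04 m).
It fails at once if the short plain steel spool is moved from its place (more than 40 mm) (distance of valve_mid_b from where it was at the start of the episode above 0.04 m).
It also fails if it takes over 112 s, if anything falls off the work surface, if the arm or the gripper's body presses on something with over 40 N, if the wrist force passes 120 N, or if a joint passes its speed limit or range.

ROBOT

A 7-joint arm with a two-finger parallel gripper is mounted at the origin on a cart in front of the work surface, level with it; the furniture and walls round the work are solid. World frame = base frame: x ahead of the robot, y to its left, z up, the work surface at z = 0. Lengths are in m, angles in degrees, forces in N, time in s.
With the tool pointing down it reaches from about 0.425 to 0.875 m from the base axis. Payload 4.7 kg.
Tool frame: the origin (TCP) lies between the finger pads; the fingertips stand 8 mm ahead of it and the grasp point (between the pads) lies 11 mm behind it (env.tip_extent is the distance from the TCP to the fingertips, in m); z points along the fingers, y is the line along which they close (so a half turn about z gives the same grasp; the last joint's range is limited). The gripper opens to 87 mm and grips with 3 to 60 N. Pads are 19 mm wide; open, the fingers measure 117 mm over their backs; the gripper's body (75 mm by 190 mm) begins 51 mm behind the grasp point.
Start: joints at [72.771, 18.392, -4.016, 83.108, 1.295, 78.541, -3.26], TCP at [0.201, -0.618, 0.231] pointing down, gripper open.
Joint ranges: [-163.93, 163.93], [-17.29, 119.83], [-79.2, 71.16], [3.27, 140.29], [-89.18, 269.18], [5.43, 117.66], [-154.24, 154.24]. Speed limits (degrees/s): [147.25, 147.25, 180, 180, 180, 180, 180].

INTERFACE

Orientations are given as [roll, pitch, yaw] about the fixed x, y, z axes, in that order (R = Rz(yaw) Ry(pitch) Rx(roll)).
In Python, from cell import sensors, vision, workorder, env gives the robot as it stands.
- The arm moves only by the tool drive_tool, never from a script. Its argument "moves" is a list of rows, each an object of numbers: "x", "y", "z": the shift along the tool's x, y, z in mm; "rx", "ry", "rz": the turn, a rotation vector about the tool's x, y, z in rad; "fingers": the closure, from -1 (fully open) to 1 (shut). In form: [{"x": .., "y": .., "z": .., "rx": .., "ry": .., "rz": .., "fingers": ..}, ...]. A call has 1 to 20 rows; each row is the pose to reach, as a shift and turn from the pose commanded when the call began, along the tool's axes at that moment; what a row does not reach only later rows make up. A row lasts 1/8 s, in which the tool goes at most 62.5 mm and 10.7 degrees, less where a joint would pass 70% of its speed; a pose out of reach is approached as far as the arm can. A call with a gripper value outside its range is refused whole. The fingers move at their own pace and stop on an object; "force" is the grip in N (left out, the last holds). Time passes only in rows, so rows that repeat a pose let the fingers close. It gives the time, the measured TCP pose, the force, the opening and the grip force at its end, in the units of the state.
- sensors.get_obs(): the state, without advancing time (a new reading comes with each control period).
- vision.read_camera(name): name is "side" or "top" or "wrist"; returns a dict with "image" (480x640x3 uint8, red, green, blue), "fx", "fy", "cx", "cy" (pixels), "R" (3x3) and "t" (3): a world point X has camera coordinates R X + t. Camera axes: x right, y down, z forward; pixel columns grow to the right and rows downward; lengths in m; the calibration is good to about 2 mm. A picture is of the moment at which its call begins. There is no depth.
- workorder.sign_off(): hands the job in; it is judged then, once.
The state is a dict: "time_s": time; "qpos": joint angles; "joint_velocities": joint speeds; "effort": joint torques, N m; "tool_pos": TCP position; "tool_rot": TCP orientation; "force": force on the tool from outside, world axes, zero at the start; "wrist_torque": the same for the moment, N m; "grip_width": finger opening in m; "grasp_force": force on a finger pad.
Only numpy, scipy, OpenCV 4.12 (cv2) and the standard library are available. Lean on these libraries where they do the work, as an engineer would, in place of code of your own. Each camera call takes 0.05 s, during which the arm holds its last target. There are 200 camera calls.

## Working session

There is one attempt and no reset: what is moved stays moved. The work goes in short steps, Python scripts to look and compute and a tool call to move; the robot and the scene stay as the last step left them, time stands still between calls to the robot, and variables do not carry over. Pictures are saved under pics/ and viewed, at most 14 in all, crops included, and the job is handed in when it is done.

Besides the shell and the picture viewer there is one more tool, called after "Call:" by a JSON object that holds its "api" and its "payload", one argument or row to a line. drive_tool: Moves the arm, as the interface text tells. Its arguments: {"type":"object","properties":{"moves":{"type":"array"},"force":{"type":"number"}},"required":["moves"]}

```bash
mkdir -p pics
python3 - <<'E'
from cell import sensors, vision, env
import cv2,pickle
o=sensors.get_obs();print({k:o[k] for k in('time_s','tool_pos','tool_rot','grip_width')},env.tip_extent)
for n in('top','side'):
    c=vision.read_camera(n);pickle.dump(c,open(n+'.pkl','wb'));cv2.imwrite(f'pics/{n}0.png',c['image'][:,:,::-1])
    print(n,c['fx'],c['cx'],c['cy'],c['R'],c['t'])
E
```

```text
{'time_s': 0.0, 'tool_pos': array([ 0.20102513, -0.61757127,  0.22947712]), 'tool_rot': array([-1.79893254e+02,  7.16263640e-03,  1.80381976e+01]), 'grip_width': 0.08704377682360301} 0.008
top 450.34241188146746 318.1166711711885 246.2064734796324 [[ 1.06354822e-03 -9.99933218e-01 -1.15077717e-02]
 [-9.91186890e-01  4.70292026e-04 -1.32470101e-01]
 [ 1.32466666e-01  1.15472408e-02 -9.91120196e-01]] [-0.07492719  0.61901263  1.02757946]
side 506.61232413360386 321.68195930318495 235.9147782002273 [[ 0.98131277 -0.19051352 -0.02701564]
 [-0.10466717 -0.41068931 -0.9057478 ]
 [ 0.16146217  0.89164953 -0.42295517]] [-0.6251666   0.09953087  1.1783603 ]
```

View pics/top0.png

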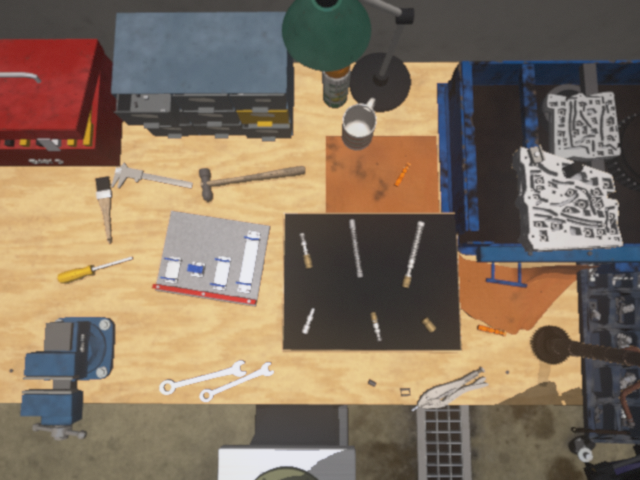

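View pics/side0.png

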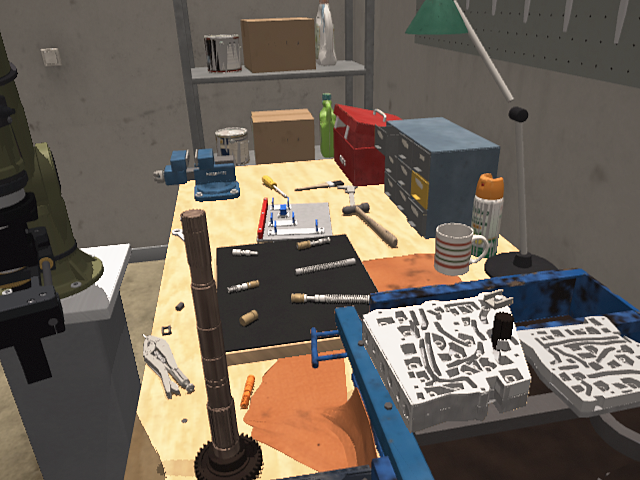

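Top view: long gold valve near (414,255), spring rod (356,248), gold-sleeved valves near (306,250) and (376,326), plain spool (309,320), plug (429,325); the orange look-alikes lie at (403,175) and (490,330). The rack sits at (210,258), with its red bar along the lower edge. The side view agrees with this.

```bash
cat > h.py <<'E'
import numpy as np,cv2,pickle
def ray(c,px,z):
    px=np.atleast_2d(np.asarray(px,float))
    d=np.c_[(px[:,0]-c['cx'])/c['fx'],(px[:,1]-c['cy'])/c['fy'],np.ones(len(px))]@c['R']
    o=-c['R'].T@c['t']
    return o+d*((z-o[2])/d[:,2])[:,None]
def blobs(m,amin):
    n,l,s,ce=cv2.connectedComponentsWithStats(m.astype(np.uint8))
    for i in range(1,n):
        if s[i,4]>=amin:
            ys,xs=np.nonzero(l==i);yield np.c_[xs,ys].astype(float)
def axis(c,p,z):
    w=ray(c,p,z)[:,:2];rc=cv2.minAreaRect((w*1000).astype(np.float32))
    m=w.mean(0);u=np.linalg.svd(w-m,full_matrices=False)[2][0];t=(w-m)@u
    a,b=t.min(),t.max()
    return m+u*(a+b)/2,u,b-a,rc
E
python3 - <<'E'
from h import *
c=pickle.load(open('top.pkl','rb'));im=c['image'].astype(int)
sub=np.zeros(im.shape[:2],bool);sub[218:345,289:452]=1
m=(im.max(2)>75)&sub
hsv=cv2.cvtColor(c['image'],cv2.COLOR_RGB2HSV)
gold=(hsv[...,1]>70)&(hsv[...,2]>70)&sub
print('gripper reach ok?')
for p in blobs(m,15):
    ce,u,L,rc=axis(c,p,.0405)
    g=[q for q in p if gold[int(q[1]),int(q[0])]]
    print(p.mean(0).round(),'centre',ce.round(4),'ang',np.degrees(np.arctan2(u[1],u[0])).round(1),'L',L.round(4),'gold',len(g),'of',len(p),(ray(c,np.mean(g,0),.0405)[0].round(3) if len(g)>3 else ''))
red=(hsv[...,1]>170)&((hsv[...,0]<8)|(hsv[...,0]>172))&(hsv[...,2]>90);red[:270]=0;red[:,:140]=0;red[:,280:]=0
for p in blobs(red,50):print('red',axis(c,p,.042))
blue=(hsv[...,0]>100)&(hsv[...,0]<125)&(hsv[...,1]>150);blue[:205]=0;blue[310:]=0;blue[:,:150]=0;blue[:,275:]=0
for p in blobs(blue,6):print('blue',len(p),p.mean(0).round(1),ray(c,p.mean(0),.034)[0].round(4))
i=cv2.resize(c['image'][205:350,145:465],None,fx=2.5,fy=2.5,interpolation=cv2.INTER_CUBIC);cv2.imwrite('pics/crop.png',i[:,:,::-1])
E
```

```text
gripper reach ok?
[355. 247.] centre [ 0.6164 -0.1629] ang -172.1 L 0.1427 gold 0 of 343 
[413. 254.] centre [ 0.6017 -0.2993] ang 164.9 L 0.1647 gold 82 of 474 [ 0.535 -0.281  0.04 ]
[305. 251.] centre [ 0.6102 -0.0434] ang -167.2 L 0.0892 gold 103 of 260 [ 0.583 -0.049  0.04 ]
[308. 322.] centre [ 0.4448 -0.0523] ang 159.6 L 0.0661 gold 0 of 198 
[376. 326.] centre [ 0.4319 -0.2088] ang -166.8 L 0.0689 gold 48 of 187 [ 0.456 -0.203  0.04 ]
[429. 325.] centre [ 0.436 -0.331] ang -142.2 L 0.037 gold 134 of 134 [ 0.436 -0.331  0.04 ]
red (array([0.51584231, 0.24935131]), array([0.15419195, 0.98804091]), np.float64(0.09209591242642737), ((515.7611083984375, 249.36610412597656), (92.0733413696289, 5.828676223754883), 81.4043960571289))
red (array([0.49913849, 0.14190016]), array([0.1549332 , 0.98792495]), np.float64(0.09376030463141793), ((499.2142333984375, 141.8882598876953), (93.76105499267578, 5.757633209228516), 81.076416015625))
blue 9 [191.  267.9] [0.568  0.2278 0.034 ]
blue 6 [195.5 268. ] [0.5678 0.2171 0.034 ]
```

View pics/crop.png

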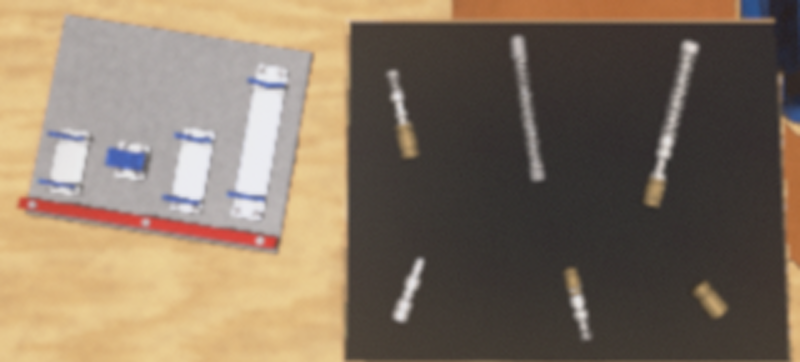

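Candidates, by top-view pixel:
- **(306,250):** gold sleeve, 89 mm measured, so the mid valve.
- **(376,326):** gold sleeve, 69 mm measured, so the small valve.
- **(414,255):** gold sleeve, 165 mm measured, so the long valve.
- **(429,325):** all gold, so the plug.
- **(356,248) and (309,320):** plain steel, leave.
- **(403,175) and (490,330):** orange, not meant.

The crop confirms the gold sleeves. From left to right the rack inserts are short, plug, mid and long.

```bash
cat >> h.py <<'E'
from scipy.spatial.transform import Rotation as Ro
def go(*wps):
    "tool-frame shifts (mm) and turn (rad) from the present pose to each (x,y,z,yaw), tool down"
    from cell import sensors
    o=sensors.get_obs();r=Ro.from_euler('xyz',o['tool_rot'],degrees=True)
    print('t',round(o['time_s'],2),'at',o['tool_pos'].round(4),o['tool_rot'].round(2),'w',round(o['grip_width'],4))
    for x,y,z,yaw in wps:
        d=r.inv().apply(np.array([x,y,z])-o['tool_pos'])*1000
        v=(r.inv()*Ro.from_euler('xyz',[180,0,yaw],degrees=True)).as_rotvec()
        print('xyz',d.round(1),'r',v.round(3))
E
python3 -c "
from h import *
go((.22,-.42,.30,18),(.48,-.12,.30,18),(.45,.15,.3,18),(.50,.15,.3,-9))"
```

```text
t 0.1 at [ 0.2011 -0.6176  0.2296] [-179.9     0.     18.04] w 0.087
xyz [  79.2 -182.2  -70.1] r [-0.002  0.     0.001]
xyz [ 419.3 -386.9  -69.8] r [-0.002  0.     0.001]
xyz [ 474.4 -652.9  -69.3] r [-0.002  0.     0.001]
xyz [ 521.9 -637.4  -69.4] r [-0.002  0.     0.472]
```

Call:
{"api": "drive_tool", "payload": {
  "moves": [
    {"x":40,"y":-90,"z":-70},
    {"x":79,"y":-150,"z":-70},
    {"x":120,"y":-200,"z":-70},
    {"x":160,"y":-230,"z":-70},
    {"x":200,"y":-260,"z":-70},
    {"x":250,"y":-290,"z":-70},
    {"x":300,"y":-320,"z":-70},
    {"x":340,"y":-350,"z":-70},
    {"x":380,"y":-380,"z":-70},
    {"x":400,"y":-430,"z":-70},
    {"x":420,"y":-480,"z":-70},
    {"x":440,"y":-540,"z":-70},
    {"x":460,"y":-590,"z":-70},
    {"x":520,"y":-637,"z":-70,"rz":0.2},
    {"x":520,"y":-637,"z":-70,"rz":0.47},
    {"x":520,"y":-637,"z":-70,"rz":0.47},
    {"x":520,"y":-637,"z":-70,"rz":0.47},
    {"x":520,"y":-637,"z":-70,"rz":0.47},
    {"x":520,"y":-637,"z":-70,"rz":0.47}
  ]
}}

```text
invalid input at $.moves[0]: expected keys x, y, z, rx, ry, rz, fingers
```

Run:
```python
from h import *
from cell import vision
go((.53,-.18,.32,-9))
c=vision.read_camera('wrist');pickle.dump(c,open('w1.pkl','wb'));cv2.imwrite('pics/w1.png',c['image'][:,:,::-1])
print(c['fx'],-c['R'].T@c['t'],c['R'].round(3).tolist())
```

```text
t 0.1 at [ 0.2011 -0.6176  0.2296] [-179.9     0.     18.04] w 0.087
xyz [ 448.3 -314.4  -89.9] r [-0.002  0.     0.472]
369.30896145565697 [ 0.27246541 -0.59455416  0.38245009] [[0.31, -0.951, -0.002], [-0.913, -0.298, 0.277], [-0.264, -0.084, -0.961]]
```

View pics/w1.png

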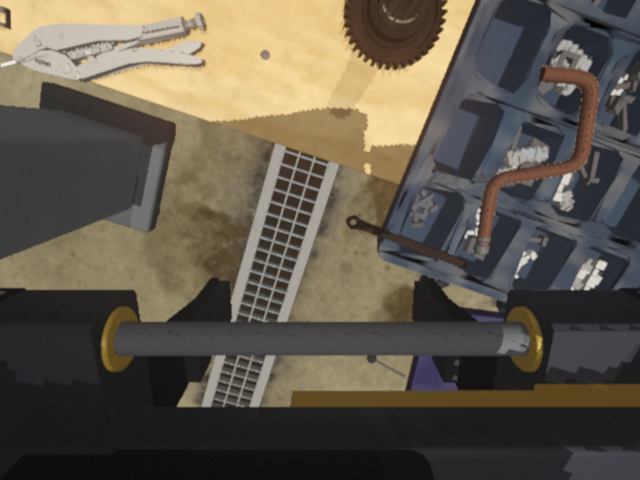

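The move was refused because rows need all the keys. This wrist picture is from the start pose and shows the plier and crate; the camera sits about 75 mm ahead along tool x.

Call:
{"api": "drive_tool", "payload": {
  "moves": [
    {"x":40,"y":-90,"z":-70,"rx":0,"ry":0,"rz":0,"fingers":-1},
    {"x":79,"y":-150,"z":-70,"rx":0,"ry":0,"rz":0,"fingers":-1},
    {"x":120,"y":-200,"z":-70,"rx":0,"ry":0,"rz":0,"fingers":-1},
    {"x":160,"y":-230,"z":-70,"rx":0,"ry":0,"rz":0,"fingers":-1},
    {"x":200,"y":-260,"z":-70,"rx":0,"ry":0,"rz":0,"fingers":-1},
    {"x":250,"y":-290,"z":-70,"rx":0,"ry":0,"rz":0,"fingers":-1},
    {"x":300,"y":-320,"z":-70,"rx":0,"ry":0,"rz":0,"fingers":-1},
    {"x":340,"y":-350,"z":-70,"rx":0,"ry":0,"rz":0,"fingers":-1},
    {"x":380,"y":-380,"z":-70,"rx":0,"ry":0,"rz":0,"fingers":-1},
    {"x":400,"y":-430,"z":-70,"rx":0,"ry":0,"rz":0,"fingers":-1},
    {"x":420,"y":-480,"z":-70,"rx":0,"ry":0,"rz":0,"fingers":-1},
    {"x":440,"y":-540,"z":-70,"rx":0,"ry":0,"rz":0.1,"fingers":-1},
    {"x":470,"y":-590,"z":-70,"rx":0,"ry":0,"rz":0.3,"fingers":-1},
    {"x":510,"y":-650,"z":-70,"rx":0,"ry":0,"rz":0.47,"fingers":-1},
    {"x":510,"y":-690,"z":-70,"rx":0,"ry":0,"rz":0.47,"fingers":-1},
    {"x":510,"y":-690,"z":-70,"rx":0,"ry":0,"rz":0.47,"fingers":-1},
    {"x":510,"y":-690,"z":-70,"rx":0,"ry":0,"rz":0.47,"fingers":-1},
    {"x":510,"y":-690,"z":-70,"rx":0,"ry":0,"rz":0.47,"fingers":-1}
  ]
}}

```text
time_s: 2.4
tool_pos: [0.473, 0.1938, 0.3002]
tool_rot: [179.9, 0.0, -9.0]
force: [0.8, 0.1, -0.3]
grip_width: 0.0874
grasp_force: 0.0
```

Run:
```python
from h import *
from cell import vision
go((.50,-.18,.34,-9),(.49,.20,.34,-9))
c=vision.read_camera('wrist');pickle.dump(c,open('w2.pkl','wb'));cv2.imwrite('pics/w2.png',c['image'][:,:,::-1])
```

```text
t 2.4 at [0.473  0.1938 0.3002] [ 1.7992e+02  1.0000e-02 -9.0500e+00] w 0.0874
xyz [ 85.4 364.9 -39.3] r [ 0.001  0.    -0.001]
xyz [ 15.8  -8.8 -39.8] r [ 0.001  0.    -0.001]
```

View pics/w2.png

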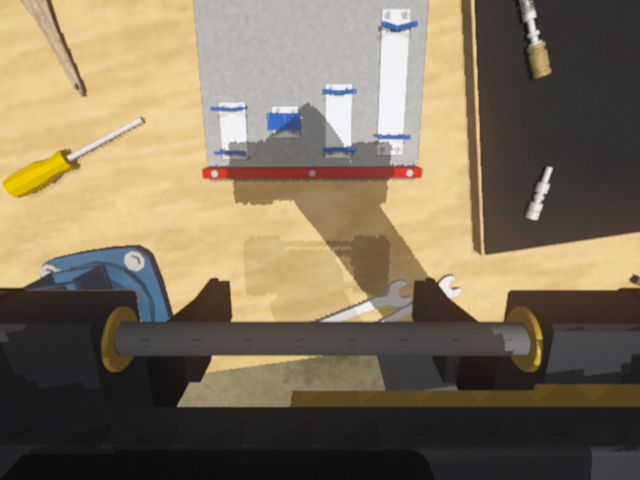

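The rack fills the upper middle of this view. Red bar at row 173, blue saddles at (228,107)/(230,152), block (284,121), (338,91)/(339,150) and (399,25)/(393,137).

Run:
```python
from h import *
c=pickle.load(open('w2.pkl','rb'))
h=cv2.cvtColor(c['image'],cv2.COLOR_RGB2HSV).astype(int)
R=np.zeros(h.shape[:2],bool);R[0:190,195:430]=1
red=R&(h[...,1]>150)&((h[...,0]<8)|(h[...,0]>172))&(h[...,2]>60)
P=np.concatenate(list(blobs(red,60)))
for z in(.032,.042):
    w=axis(c,P,z);print('red',z,w[0].round(4),np.degrees(np.arctan2(*w[1][::-1])).round(2),w[2].round(4),w[3][1])
blue=R&(h[...,0]>100)&(h[...,0]<125)&(h[...,1]>130)
u=np.array([np.cos(np.radians(-9)),np.sin(np.radians(-9))]);v=np.array([-u[1],u[0]])
for p in blobs(blue,20):
    w=ray(c,p,.039)[:,:2];t=w@v;s=w@u
    print('blue',len(p),p.mean(0).round(1),'across ends->mid',((t.max()+t.min())/2).round(4),'width',np.ptp(t).round(4),'s mean',(ray(c,p.mean(0),.033)[0,:2]@u).round(4),'s ends',s[(t>t.max()-.004)].mean().round(4),s[t<t.min()+.004].mean().round(4),np.ptp(s).round(3))
wb=axis(c,P,.042)[0]
print('bar s,t',wb@u,wb@v)
```

```text
red 0.032 [0.5075 0.199 ] 81.21 0.2461 (246.0944061279297, 11.135416984558105)
red 0.042 [0.5084 0.1986] 81.21 0.2403 (240.24993896484375, 10.870951652526855)
blue 138 [398.6  25.5] across ends->mid 0.1876 width 0.034 s mean 0.6172 s ends 0.6175 0.6174 0.007
blue 96 [338.7  91.4] across ends->mid 0.2467 width 0.0334 s mean 0.5549 s ends 0.5547 0.5548 0.003
blue 51 [225.9 108.6] across ends->mid 0.3655 width 0.0328 s mean 0.5377 s ends 0.5376 0.5376 0.002
blue 480 [283.1 121. ] across ends->mid 0.3057 width 0.0335 s mean 0.5251 s ends 0.5254 0.5247 0.016
blue 64 [393.5 136.5] across ends->mid 0.1873 width 0.0335 s mean 0.5088 s ends 0.5089 0.5089 0.001
blue 67 [340.1 149. ] across ends->mid 0.246 width 0.0327 s mean 0.4955 s ends 0.4953 0.4959 0.002
bar s,t 0.47107925082761487 0.27563835243784746
```

Call:
{"api": "drive_tool", "payload": {
  "moves": [
    {"x":15,"y":60,"z":-40,"rx":0,"ry":0,"rz":0,"fingers":-1},
    {"x":25,"y":120,"z":-40,"rx":0,"ry":0,"rz":0,"fingers":-1},
    {"x":35,"y":180,"z":-40,"rx":0,"ry":0,"rz":0,"fingers":-1},
    {"x":45,"y":240,"z":-40,"rx":0,"ry":0,"rz":0,"fingers":-1},
    {"x":50,"y":300,"z":-40,"rx":0,"ry":0,"rz":0,"fingers":-1},
    {"x":55,"y":360,"z":-40,"rx":0,"ry":0,"rz":0,"fingers":-1},
    {"x":55,"y":365,"z":-40,"rx":0,"ry":0,"rz":0,"fingers":-1},
    {"x":55,"y":365,"z":-40,"rx":0,"ry":0,"rz":0,"fingers":-1},
    {"x":55,"y":365,"z":-40,"rx":0,"ry":0,"rz":0,"fingers":-1},
    {"x":55,"y":365,"z":-40,"rx":0,"ry":0,"rz":0,"fingers":-1}
  ]
}}

```text
time_s: 3.7
tool_pos: [0.4708, -0.1718, 0.3409]
tool_rot: [180.0, -0.0, -8.7]
force: [0.7, 0.7, 0.8]
grip_width: 0.087
grasp_force: 0.0
```

```bash
cat > parts.py <<'E'
from h import *
from cell import vision
import sys
def look(tag):
    c=vision.read_camera('wrist');pickle.dump(c,open(tag+'.pkl','wb'));cv2.imwrite(f'pics/{tag}.png',c['image'][:,:,::-1])
    im=c['image'].astype(int);h=cv2.cvtColor(c['image'],cv2.COLOR_RGB2HSV).astype(int)
    ys,xs=np.mgrid[0:280,0:640];W=ray(c,np.c_[xs.ravel(),ys.ravel()],.0405).reshape(280,640,3)
    R=np.zeros((480,640),bool);R[:280]=(W[...,0]>.395)&(W[...,0]<.70)&(W[...,1]>-.365)&(W[...,1]<-.005)
    R[285:]=0
    m=cv2.morphologyEx((R&(im.max(2)>85)).astype(np.uint8),cv2.MORPH_CLOSE,np.ones((5,5)))>0
    gold=(h[...,1]>75)&(h[...,2]>70)&(h[...,0]>8)&(h[...,0]<28)
    for p in blobs(m,150):
        if p[:,1].min()==0: print('cut at top')
        ce,u,L,rc=axis(c,p,.0405);k=gold[p[:,1].astype(int),p[:,0].astype(int)];g=''
        if k.sum()>20:
            g=ray(c,p[k].mean(0),.0405)[0,:2]
            if (ce-g)@u<0:u=-u
        print(p.mean(0).round(),'centre',np.round(ce,4),'head',np.degrees(np.arctan2(u[1],u[0])).round(1),'L',L.round(4),'rect',np.round(rc[0],1),np.round(rc[1],1),round(rc[2],1),'gold',k.sum(),g)
E
python3 -c "
from parts import *
look('w3');go((.6017,-.2993,.12,-15))"
```

```text
cut at top
[181.   7.] centre [ 0.6981 -0.0545] head -89.9 L 0.0985 rect [698.8 -54.5] [ 5.7 98.5] 0.2 gold 382 [ 0.6980586  -0.05308346]
cut at top
[415.  68.] centre [ 0.5939 -0.2962] head -15.1 L 0.1481 rect [ 593.9 -295.9] [ 17.1 148. ] 75.3 gold 329 [ 0.53509087 -0.28034432]
[292.  67.] centre [ 0.6158 -0.1621] head -172.0 L 0.1396 rect [ 615.7 -161.7] [139.6  13.5] 7.6 gold 0 
[193.  98.] centre [ 0.6095 -0.0422] head 12.9 L 0.086 rect [609.5 -42.4] [86.  17.8] 12.9 gold 431 [ 0.58372456 -0.04806251]
[452. 206.] centre [ 0.434  -0.3309] head -142.3 L 0.0356 rect [ 433.8 -330.8] [35.4 17.8] 38.8 gold 402 [ 0.43441414 -0.33061332]
[354. 222.] centre [ 0.4312 -0.2078] head -166.6 L 0.0679 rect [ 431.2 -207.9] [67.9 13.5] 13.2 gold 164 [ 0.45310122 -0.2026959 ]
[231. 234.] centre [ 0.444  -0.0515] head 159.6 L 0.0638 rect [444.  -51.4] [15.  63.7] 70.3 gold 0 
t 3.75 at [ 0.4707 -0.1719  0.3408] [ 1.7997e+02 -2.0000e-02 -8.7700e+00] w 0.087
xyz [148.8 105.8 220.9] r [ 0.001 -0.     0.109]
```

View pics/w3.png

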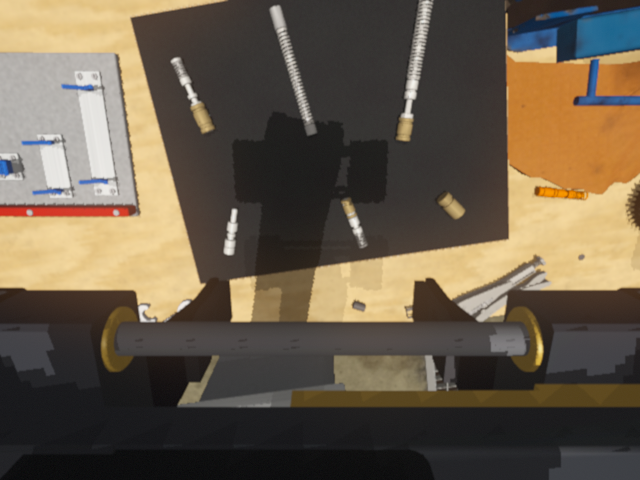

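The picture shows every part sharply: long valve (415,68, cut at the top), rod (292,67), mid valve (193,98), plug (452,206), small valve (354,222), spool (231,234). The results agree with the top view to about 2 mm and lengths are right. Before reaching for the long valve I'll check how close the crate rim is.

Run:
```python
from h import *
a=pickle.load(open('top.pkl','rb'));b=pickle.load(open('side.pkl','rb'))
i=cv2.resize(a['image'][190:310,400:560],(560,420),interpolation=2);j=cv2.resize(b['image'][270:370,280:420],(588,420),interpolation=2)[:,:240]
cv2.imwrite('pics/cr.png',np.hstack([i,j])[:,:,::-1])
def tri(p,q):
    P=[c['R'] for c in(a,b)];M=lambda c:np.array([[c['fx'],0,c['cx']],[0,c['fy'],c['cy']],[0,0,1]])@np.c_[c['R'],c['t']]
    X=cv2.triangulatePoints(M(a),M(b),np.array(p,float),np.array(q,float)).ravel();return (X[:3]/X[3]).round(3)
print(tri((457,240),(342,310)),tri((457,258),(342,310)))
```

```text
[ 0.613 -0.391  0.075] [ 0.594 -0.393  0.074]
```

View pics/cr.png

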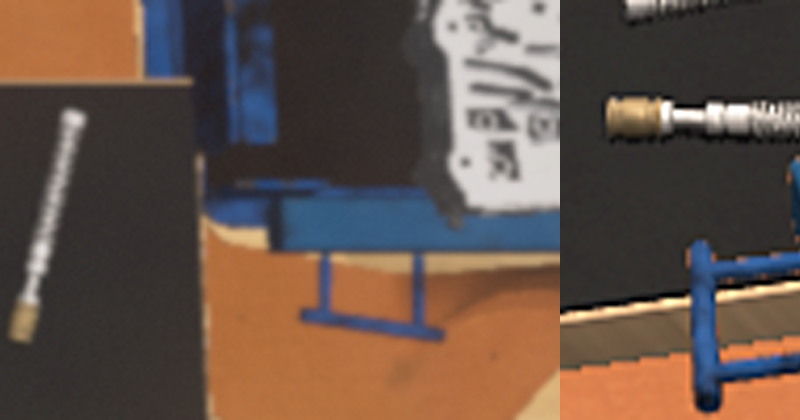

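Crate corner is near (0.60,-0.39), roughly 75–100 mm high. I'll grip the long valve 25 mm towards its gold end so the gripper body stays clear of it.

```bash
python3 -c "
from h import *
go((.577,-.2925,.16,-15),(.577,-.2925,.043,-15))"
```

```text
t 3.75 at [ 0.4707 -0.1719  0.3408] [ 1.7997e+02 -2.0000e-02 -8.7700e+00] w 0.087
xyz [123.3 102.8 180.9] r [ 0.001 -0.     0.109]
xyz [123.3 102.8 297.9] r [ 0.001 -0.     0.109]
```

Call:
{"api": "drive_tool", "payload": {
  "moves": [
    {"x":40,"y":34,"z":50,"rx":0,"ry":0,"rz":0.05,"fingers":-1},
    {"x":80,"y":68,"z":90,"rx":0,"ry":0,"rz":0.109,"fingers":-1},
    {"x":123.3,"y":102.8,"z":130,"rx":0,"ry":0,"rz":0.109,"fingers":-0.3},
    {"x":123.3,"y":102.8,"z":180,"rx":0,"ry":0,"rz":0.109,"fingers":-0.3},
    {"x":123.3,"y":102.8,"z":220,"rx":0,"ry":0,"rz":0.109,"fingers":-0.3},
    {"x":123.3,"y":102.8,"z":250,"rx":0,"ry":0,"rz":0.109,"fingers":-0.3},
    {"x":123.3,"y":102.8,"z":250,"rx":0,"ry":0,"rz":0.109,"fingers":-0.3},
    {"x":123.3,"y":102.8,"z":250,"rx":0,"ry":0,"rz":0.109,"fingers":-0.3}
  ],
  "force": 25
}}

```text
time_s: 4.75
tool_pos: [0.5775, -0.2937, 0.0922]
tool_rot: [180.0, -0.1, -15.1]
force: [-0.1, 0.2, 0.0]
grip_width: 0.0567
grasp_force: 0.0
```

```bash
python3 -c "
from h import *
go((.577,-.2925,.043,-15))"
```

```text
t 4.75 at [ 0.5775 -0.2937  0.0922] [ 1.7998e+02 -1.3000e-01 -1.5100e+01] w 0.0567
xyz [-0.9 -1.1 49.2] r [ 0.    -0.002 -0.002]
```

Call:
{"api": "drive_tool", "payload": {
  "moves": [
    {"x":0,"y":-1,"z":25,"rx":0,"ry":0,"rz":0,"fingers":-0.3},
    {"x":0,"y":-1,"z":40,"rx":0,"ry":0,"rz":0,"fingers":-0.3},
    {"x":0,"y":-1,"z":49,"rx":0,"ry":0,"rz":0,"fingers":-0.3},
    {"x":0,"y":-1,"z":49,"rx":0,"ry":0,"rz":0,"fingers":-0.3},
    {"x":0,"y":-1,"z":49,"rx":0,"ry":0,"rz":0,"fingers":1},
    {"x":0,"y":-1,"z":49,"rx":0,"ry":0,"rz":0,"fingers":1},
    {"x":0,"y":-1,"z":49,"rx":0,"ry":0,"rz":0,"fingers":1},
    {"x":0,"y":-1,"z":49,"rx":0,"ry":0,"rz":0,"fingers":1},
    {"x":0,"y":-1,"z":49,"rx":0,"ry":0,"rz":0,"fingers":1},
    {"x":0,"y":-1,"z":49,"rx":0,"ry":0,"rz":0,"fingers":1}
  ]
}}

```text
time_s: 6.0
tool_pos: [0.5767, -0.2928, 0.0416]
tool_rot: [180.0, -0.0, -15.1]
force: [-0.5, 0.2, 1.2]
grip_width: 0.0171
grasp_force: 25.0
```

```bash
python3 -c "
from h import *
go((.577,-.2925,.14,-15),(.5608,.1010,.14,-9),(.5608,.1010,.06,-9),(.5608,.1010,.0405,-9))"
```

```text
t 6.0 at [ 0.5767 -0.2928  0.0416] [180.    -0.   -15.13] w 0.0171
xyz [  0.2  -0.4 -98.4] r [ 0.    -0.    -0.002]
xyz [-118.1 -376.   -98.4] r [ 0.    -0.    -0.107]
xyz [-118.1 -376.   -18.4] r [ 0.    -0.    -0.107]
xyz [-118.1 -376.     1.1] r [ 0.    -0.    -0.107]
```

Call:
{"api": "drive_tool", "payload": {
  "moves": [
    {"x":0,"y":0,"z":-35,"rx":0,"ry":0,"rz":0,"fingers":1},
    {"x":0,"y":0,"z":-80,"rx":0,"ry":0,"rz":0,"fingers":1},
    {"x":-15,"y":-40,"z":-98,"rx":0,"ry":0,"rz":0,"fingers":1},
    {"x":-30,"y":-95,"z":-98,"rx":0,"ry":0,"rz":0,"fingers":1},
    {"x":-47,"y":-150,"z":-98,"rx":0,"ry":0,"rz":-0.03,"fingers":1},
    {"x":-65,"y":-205,"z":-98,"rx":0,"ry":0,"rz":-0.06,"fingers":1},
    {"x":-82,"y":-260,"z":-98,"rx":0,"ry":0,"rz":-0.09,"fingers":1},
    {"x":-100,"y":-315,"z":-98,"rx":0,"ry":0,"rz":-0.107,"fingers":1},
    {"x":-112,"y":-355,"z":-98,"rx":0,"ry":0,"rz":-0.107,"fingers":1},
    {"x":-118,"y":-376,"z":-70,"rx":0,"ry":0,"rz":-0.107,"fingers":1},
    {"x":-118,"y":-376,"z":-40,"rx":0,"ry":0,"rz":-0.107,"fingers":1},
    {"x":-118,"y":-376,"z":-30,"rx":0,"ry":0,"rz":-0.107,"fingers":1},
    {"x":-118,"y":-376,"z":-30,"rx":0,"ry":0,"rz":-0.107,"fingers":1}
  ]
}}

```text
time_s: 7.62
tool_pos: [0.5606, 0.1004, 0.0711]
tool_rot: [180.0, 0.1, -9.0]
force: [0.6, -0.3, -0.2]
grip_width: 0.0178
grasp_force: 25.0
```

Run:
```python
from h import *
from cell import vision
go((.5608,.1010,.038,-9))
c=vision.read_camera('wrist');cv2.imwrite('pics/w4.png',c['image'][:,:,::-1])
```

```text
t 7.62 at [0.5606 0.1004 0.0711] [ 1.7998e+02  7.0000e-02 -9.0500e+00] w 0.0178
xyz [ 0.1 -0.6 33.1] r [ 0.     0.001 -0.001]
```

View pics/w4.png

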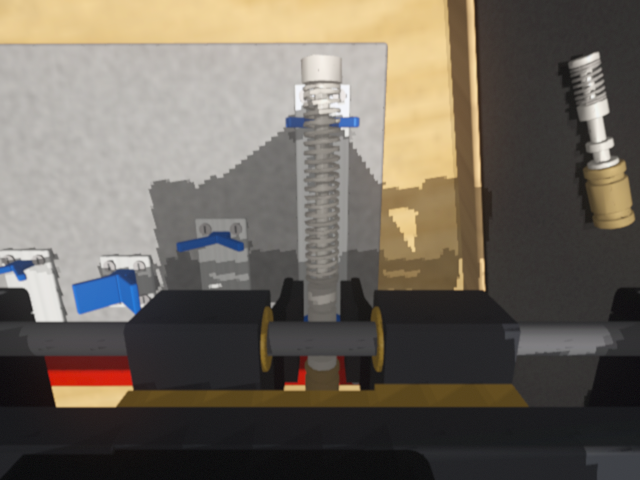

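The valve hangs straight over the blue saddle at (322,122). Now lower and release.

Call:
{"api": "drive_tool", "payload": {
  "moves": [
    {"x":0,"y":-0.5,"z":15,"rx":0,"ry":0,"rz":0,"fingers":1},
    {"x":0,"y":-0.5,"z":25,"rx":0,"ry":0,"rz":0,"fingers":1},
    {"x":0,"y":-0.5,"z":32,"rx":0,"ry":0,"rz":0,"fingers":1},
    {"x":0,"y":-0.5,"z":32,"rx":0,"ry":0,"rz":0,"fingers":1},
    {"x":0,"y":-0.5,"z":32,"rx":0,"ry":0,"rz":0,"fingers":0.35},
    {"x":0,"y":-0.5,"z":32,"rx":0,"ry":0,"rz":0,"fingers":0.1},
    {"x":0,"y":-0.5,"z":32,"rx":0,"ry":0,"rz":0,"fingers":0.1},
    {"x":0,"y":-0.5,"z":32,"rx":0,"ry":0,"rz":0,"fingers":0.1},
    {"x":0,"y":-0.5,"z":15,"rx":0,"ry":0,"rz":0,"fingers":0.1},
    {"x":0,"y":-0.5,"z":-20,"rx":0,"ry":0,"rz":0,"fingers":0.1},
    {"x":0,"y":-0.5,"z":-70,"rx":0,"ry":0,"rz":0,"fingers":0},
    {"x":0,"y":-0.5,"z":-80,"rx":0,"ry":0,"rz":0,"fingers":0},
    {"x":0,"y":-0.5,"z":-80,"rx":0,"ry":0,"rz":0,"fingers":0}
  ]
}}

```text
time_s: 9.3
tool_pos: [0.5616, 0.1015, 0.1528]
tool_rot: [180.0, -0.1, -9.0]
force: [-0.4, -0.3, 1.0]
grip_width: 0.0435
grasp_force: 0.0
```

```bash
python3 -c "
from h import *
go((.6095,-.0425,.15,12.9),(.6095,-.0425,.09,12.9),(.6095,-.0425,.043,12.9))"
```

```text
t 9.3 at [0.5616 0.1015 0.1528] [ 1.80e+02 -1.30e-01 -9.01e+00] w 0.0435
xyz [ 69.9 134.7   3. ] r [ 0.001 -0.002 -0.382]
xyz [ 69.8 134.7  63. ] r [ 0.001 -0.002 -0.382]
xyz [ 69.6 134.7 110. ] r [ 0.001 -0.002 -0.382]
```

```bash
python3 -c "
from h import *
go((.5968,-.0454,.15,12.9),(.5968,-.0454,.043,12.9))"
```

```text
t 9.3 at [0.5616 0.1015 0.1528] [ 1.80e+02 -1.30e-01 -9.01e+00] w 0.0435
xyz [ 57.8 139.5   3. ] r [ 0.001 -0.002 -0.382]
xyz [ 57.6 139.5 110. ] r [ 0.001 -0.002 -0.382]
```

Call:
{"api": "drive_tool", "payload": {
  "moves": [
    {"x":20,"y":50,"z":0,"rx":0,"ry":0,"rz":-0.15,"fingers":-0.3},
    {"x":40,"y":100,"z":0,"rx":0,"ry":0,"rz":-0.3,"fingers":-0.3},
    {"x":57.7,"y":139.5,"z":20,"rx":0,"ry":-0.002,"rz":-0.382,"fingers":-0.3},
    {"x":57.7,"y":139.5,"z":50,"rx":0,"ry":-0.002,"rz":-0.382,"fingers":-0.3},
    {"x":57.7,"y":139.5,"z":80,"rx":0,"ry":-0.002,"rz":-0.382,"fingers":-0.3},
    {"x":57.7,"y":139.5,"z":100,"rx":0,"ry":-0.002,"rz":-0.382,"fingers":-0.3},
    {"x":57.7,"y":139.5,"z":110,"rx":0,"ry":-0.002,"rz":-0.382,"fingers":-0.3},
    {"x":57.7,"y":139.5,"z":110,"rx":0,"ry":-0.002,"rz":-0.382,"fingers":-0.3},
    {"x":57.7,"y":139.5,"z":110,"rx":0,"ry":-0.002,"rz":-0.382,"fingers":1},
    {"x":57.7,"y":139.5,"z":110,"rx":0,"ry":-0.002,"rz":-0.382,"fingers":1},
    {"x":57.7,"y":139.5,"z":110,"rx":0,"ry":-0.002,"rz":-0.382,"fingers":1},
    {"x":57.7,"y":139.5,"z":110,"rx":0,"ry":-0.002,"rz":-0.382,"fingers":1},
    {"x":57.7,"y":139.5,"z":110,"rx":0,"ry":-0.002,"rz":-0.382,"fingers":1},
    {"x":57.7,"y":139.5,"z":110,"rx":0,"ry":-0.002,"rz":-0.382,"fingers":1}
  ]
}}

```text
time_s: 11.05
tool_pos: [0.5962, -0.0455, 0.0416]
tool_rot: [-180.0, 0.1, 12.9]
force: [-0.1, 0.1, 0.7]
grip_width: 0.0173
grasp_force: 25.0
```

```bash
python3 -c "
from h import *
u=np.array([.98769,-.15643]);v=np.array([.15643,.98769])
p=u*(.4751+.050-.013)+v*.2464;print(p)
go((*p,.12,-9),(*p,.0395,-9))"
```

```text
[0.5443404  0.16325901]
t 11.05 at [ 0.5962 -0.0455  0.0416] [-1.7999e+02  1.1000e-01  1.2880e+01] w 0.0173
xyz [  -4.1 -215.1  -78.4] r [0.    0.002 0.382]
xyz [  -4.  -215.     2.1] r [0.    0.002 0.382]
```

Call:
{"api": "drive_tool", "payload": {
  "moves": [
    {"x":0,"y":0,"z":-35,"rx":0,"ry":0,"rz":0,"fingers":1},
    {"x":0,"y":0,"z":-78,"rx":0,"ry":0,"rz":0,"fingers":1},
    {"x":0,"y":-55,"z":-78,"rx":0,"ry":0,"rz":0.1,"fingers":1},
    {"x":-2,"y":-110,"z":-78,"rx":0,"ry":0,"rz":0.2,"fingers":1},
    {"x":-4,"y":-165,"z":-78,"rx":0,"ry":0,"rz":0.3,"fingers":1},
    {"x":-4,"y":-205,"z":-78,"rx":0,"ry":0.002,"rz":0.382,"fingers":1},
    {"x":-4,"y":-215,"z":-70,"rx":0,"ry":0.002,"rz":0.382,"fingers":1},
    {"x":-4,"y":-215,"z":-45,"rx":0,"ry":0.002,"rz":0.382,"fingers":1},
    {"x":-4,"y":-215,"z":-30,"rx":0,"ry":0.002,"rz":0.382,"fingers":1},
    {"x":-4,"y":-215,"z":-30,"rx":0,"ry":0.002,"rz":0.382,"fingers":1},
    {"x":-4,"y":-215,"z":-30,"rx":0,"ry":0.002,"rz":0.382,"fingers":1}
  ]
}}

```text
time_s: 12.42
tool_pos: [0.545, 0.1629, 0.0721]
tool_rot: [-180.0, -0.0, -9.0]
force: [-0.0, 0.4, -0.4]
grip_width: 0.0175
grasp_force: 25.0
```

Run:
```python
from h import *
from cell import vision
go((.5443,.1633,.0385,-9))
c=vision.read_camera('wrist');cv2.imwrite('pics/w5.png',c['image'][:,:,::-1])
```

```text
t 12.43 at [0.545  0.1629 0.0721] [-1.7998e+02 -4.0000e-02 -9.0500e+00] w 0.0175
xyz [-0.8 -0.3 33.6] r [-0.    -0.001 -0.001]
```

View pics/w5.png

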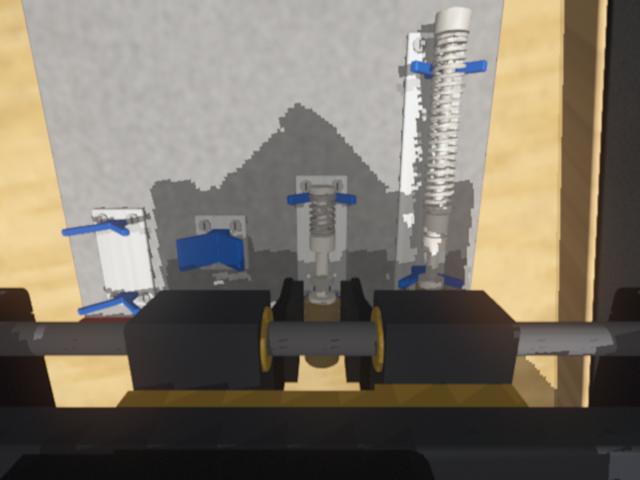

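The long valve lies in its saddles at (450,67) and (430,280), and the mid valve is centred over its own at (321,198). Lower and release.

Call:
{"api": "drive_tool", "payload": {
  "moves": [
    {"x":-0.5,"y":0,"z":15,"rx":0,"ry":0,"rz":0,"fingers":1},
    {"x":-0.5,"y":0,"z":25,"rx":0,"ry":0,"rz":0,"fingers":1},
    {"x":-0.5,"y":0,"z":33,"rx":0,"ry":0,"rz":0,"fingers":1},
    {"x":-0.5,"y":0,"z":33,"rx":0,"ry":0,"rz":0,"fingers":1},
    {"x":-0.5,"y":0,"z":33,"rx":0,"ry":0,"rz":0,"fingers":0.35},
    {"x":-0.5,"y":0,"z":33,"rx":0,"ry":0,"rz":0,"fingers":0.2},
    {"x":-0.5,"y":0,"z":33,"rx":0,"ry":0,"rz":0,"fingers":0.2},
    {"x":-0.5,"y":0,"z":33,"rx":0,"ry":0,"rz":0,"fingers":0.2},
    {"x":-0.5,"y":0,"z":15,"rx":0,"ry":0,"rz":0,"fingers":0.2},
    {"x":-0.5,"y":0,"z":-20,"rx":0,"ry":0,"rz":0,"fingers":0.2},
    {"x":-0.5,"y":0,"z":-70,"rx":0,"ry":0,"rz":0,"fingers":0},
    {"x":-0.5,"y":0,"z":-80,"rx":0,"ry":0,"rz":0,"fingers":0},
    {"x":-0.5,"y":0,"z":-80,"rx":0,"ry":0,"rz":0,"fingers":0}
  ]
}}

```text
time_s: 14.1
tool_pos: [0.5444, 0.1635, 0.1529]
tool_rot: [-180.0, -0.1, -9.0]
force: [0.6, -0.2, -0.8]
grip_width: 0.0434
grasp_force: 0.0
```

Run:
```python
from h import *
c=pickle.load(open('w3.pkl','rb'))
cv2.imwrite('pics/sm.png',cv2.resize(c['image'][180:270,320:480],None,fx=3.5,fy=3.5,interpolation=2)[:,:,::-1])
go((.45,-.20,.16,13.2),(.4372,-.2064,.16,13.2),(.4372,-.2064,.0415,13.2))
```

```text
t 14.1 at [0.5444 0.1635 0.1529] [-1.7999e+02 -1.4000e-01 -9.0100e+00] w 0.0434
xyz [-36.3 373.8  -7.2] r [ 0.    -0.002 -0.388]
xyz [-48.  382.1  -7.2] r [ 0.    -0.002 -0.388]
xyz [-48.2 382.1 111.3] r [ 0.    -0.002 -0.388]
```

View pics/sm.png

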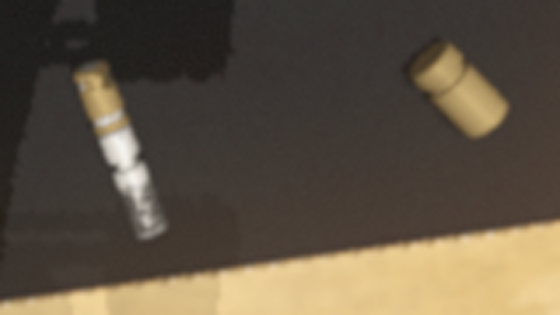

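The small valve's gold part spans about 40 % of its length. I'll grip 6 mm towards the sleeve.

Call:
{"api": "drive_tool", "payload": {
  "moves": [
    {"x":-6,"y":50,"z":-7,"rx":0,"ry":0,"rz":-0.05,"fingers":0},
    {"x":-12,"y":105,"z":-7,"rx":0,"ry":0,"rz":-0.1,"fingers":0},
    {"x":-18,"y":160,"z":-7,"rx":0,"ry":0,"rz":-0.15,"fingers":0},
    {"x":-25,"y":215,"z":-7,"rx":0,"ry":0,"rz":-0.2,"fingers":0},
    {"x":-32,"y":270,"z":-7,"rx":0,"ry":0,"rz":-0.3,"fingers":0},
    {"x":-40,"y":325,"z":-7,"rx":0,"ry":0,"rz":-0.388,"fingers":0},
    {"x":-48,"y":370,"z":0,"rx":0,"ry":-0.002,"rz":-0.388,"fingers":0},
    {"x":-48,"y":382,"z":30,"rx":0,"ry":-0.002,"rz":-0.388,"fingers":0},
    {"x":-48,"y":382,"z":60,"rx":0,"ry":-0.002,"rz":-0.388,"fingers":0},
    {"x":-48,"y":382,"z":85,"rx":0,"ry":-0.002,"rz":-0.388,"fingers":0},
    {"x":-48,"y":382,"z":100,"rx":0,"ry":-0.002,"rz":-0.388,"fingers":0},
    {"x":-48,"y":382,"z":110,"rx":0,"ry":-0.002,"rz":-0.388,"fingers":0},
    {"x":-48,"y":382,"z":110,"rx":0,"ry":-0.002,"rz":-0.388,"fingers":0},
    {"x":-48,"y":382,"z":110,"rx":0,"ry":-0.002,"rz":-0.388,"fingers":1},
    {"x":-48,"y":382,"z":110,"rx":0,"ry":-0.002,"rz":-0.388,"fingers":1},
    {"x":-48,"y":382,"z":110,"rx":0,"ry":-0.002,"rz":-0.388,"fingers":1},
    {"x":-48,"y":382,"z":110,"rx":0,"ry":-0.002,"rz":-0.388,"fingers":1},
    {"x":-48,"y":382,"z":110,"rx":0,"ry":-0.002,"rz":-0.388,"fingers":1}
  ],
  "force": 20
}}

```text
time_s: 16.35
tool_pos: [0.4367, -0.2065, 0.0417]
tool_rot: [-180.0, 0.1, 13.2]
force: [-0.5, 0.7, 0.7]
grip_width: 0.0135
grasp_force: 20.0
```

```bash
python3 -c "
from h import *
u=np.array([.98769,-.15643]);v=np.array([.15643,.98769])
p=u*(.4751+.040-.006)+v*.3655;print(p)
go((*p,.15,171),(*p,.037,171))"
```

```text
[0.56000814 0.28136218]
t 16.35 at [ 0.4367 -0.2065  0.0417] [-1.800e+02  1.100e-01  1.322e+01] w 0.0135
xyz [ 231.4 -446.8 -108.7] r [-0.003  0.    -2.754]
xyz [ 231.6 -446.7    4.3] r [-0.003  0.    -2.754]
```

Call:
{"api": "drive_tool", "payload": {
  "moves": [
    {"x":0,"y":0,"z":-35,"rx":0,"ry":0,"rz":0,"fingers":1},
    {"x":0,"y":0,"z":-80,"rx":0,"ry":0,"rz":0,"fingers":1},
    {"x":10,"y":-30,"z":-108,"rx":0,"ry":0,"rz":-0.17,"fingers":1},
    {"x":30,"y":-60,"z":-108,"rx":0,"ry":0,"rz":-0.34,"fingers":1},
    {"x":45,"y":-90,"z":-108,"rx":0,"ry":0,"rz":-0.51,"fingers":1},
    {"x":60,"y":-120,"z":-108,"rx":0,"ry":0,"rz":-0.68,"fingers":1},
    {"x":80,"y":-155,"z":-108,"rx":0,"ry":0,"rz":-0.85,"fingers":1},
    {"x":95,"y":-190,"z":-108,"rx":0,"ry":0,"rz":-1.02,"fingers":1},
    {"x":110,"y":-220,"z":-108,"rx":0,"ry":0,"rz":-1.19,"fingers":1},
    {"x":130,"y":-255,"z":-108,"rx":0,"ry":0,"rz":-1.36,"fingers":1},
    {"x":145,"y":-285,"z":-108,"rx":0,"ry":0,"rz":-1.53,"fingers":1},
    {"x":160,"y":-315,"z":-108,"rx":0,"ry":0,"rz":-1.7,"fingers":1},
    {"x":178,"y":-345,"z":-108,"rx":0,"ry":0,"rz":-1.87,"fingers":1},
    {"x":190,"y":-375,"z":-108,"rx":0,"ry":0,"rz":-2.04,"fingers":1},
    {"x":205,"y":-400,"z":-108,"rx":0,"ry":0,"rz":-2.21,"fingers":1},
    {"x":218,"y":-425,"z":-108,"rx":0,"ry":0,"rz":-2.38,"fingers":1},
    {"x":231,"y":-447,"z":-108,"rx":0,"ry":0,"rz":-2.55,"fingers":1},
    {"x":231,"y":-447,"z":-108,"rx":0,"ry":0,"rz":-2.72,"fingers":1},
    {"x":231,"y":-447,"z":-108,"rx":0,"ry":0,"rz":-2.754,"fingers":1},
    {"x":231,"y":-447,"z":-108,"rx":0,"ry":0,"rz":-2.754,"fingers":1}
  ]
}}

```text
time_s: 18.85
tool_pos: [0.5596, 0.281, 0.149]
tool_rot: [-180.0, -0.1, 170.8]
force: [0.5, 0.2, 0.3]
grip_width: 0.0134
grasp_force: 20.0
```

```bash
python3 -c "
from h import *
go((.5600,.2814,.07,171),(.5600,.2814,.038,171))"
```

```text
t 18.85 at [0.5596 0.281  0.149 ] [-1.7995e+02 -1.3000e-01  1.7085e+02] w 0.0134
xyz [-0.5  0.5 79. ] r [-0.001 -0.002 -0.003]
xyz [ -0.6   0.5 111. ] r [-0.001 -0.002 -0.003]
```

Call:
{"api": "drive_tool", "payload": {
  "moves": [
    {"x":-0.5,"y":0.5,"z":40,"rx":0,"ry":-0.002,"rz":0,"fingers":1},
    {"x":-0.5,"y":0.5,"z":75,"rx":0,"ry":-0.002,"rz":0,"fingers":1},
    {"x":-0.5,"y":0.5,"z":90,"rx":0,"ry":-0.002,"rz":0,"fingers":1},
    {"x":-0.5,"y":0.5,"z":102,"rx":0,"ry":-0.002,"rz":0,"fingers":1},
    {"x":-0.5,"y":0.5,"z":111,"rx":0,"ry":-0.002,"rz":0,"fingers":1},
    {"x":-0.5,"y":0.5,"z":111,"rx":0,"ry":-0.002,"rz":0,"fingers":1},
    {"x":-0.5,"y":0.5,"z":111,"rx":0,"ry":-0.002,"rz":0,"fingers":0.45},
    {"x":-0.5,"y":0.5,"z":111,"rx":0,"ry":-0.002,"rz":0,"fingers":0.2},
    {"x":-0.5,"y":0.5,"z":111,"rx":0,"ry":-0.002,"rz":0,"fingers":0.2},
    {"x":-0.5,"y":0.5,"z":111,"rx":0,"ry":-0.002,"rz":0,"fingers":0.2},
    {"x":-0.5,"y":0.5,"z":90,"rx":0,"ry":-0.002,"rz":0,"fingers":0.2},
    {"x":-0.5,"y":0.5,"z":55,"rx":0,"ry":0,"rz":0,"fingers":0.2},
    {"x":-0.5,"y":0.5,"z":0,"rx":0,"ry":0,"rz":0,"fingers":0},
    {"x":-0.5,"y":0.5,"z":0,"rx":0,"ry":0,"rz":0,"fingers":0},
    {"x":-0.5,"y":0.5,"z":0,"rx":0,"ry":0,"rz":0,"fingers":0}
  ]
}}

```text
time_s: 20.72
tool_pos: [0.5602, 0.2819, 0.15]
tool_rot: [-180.0, -0.0, 171.0]
force: [-1.2, -1.0, -1.8]
grip_width: 0.0428
grasp_force: 0.0
```

```bash
python3 -c "
from h import *
go((.434,-.331,.15,127.5),(.434,-.331,.0435,127.5))"
```

```text
t 20.73 at [0.5602 0.2819 0.15  ] [-1.7997e+02 -5.0000e-02  1.7102e+02] w 0.0428
xyz [ 2.890e+01 -6.251e+02  4.000e-01] r [-0.001 -0.001  0.76 ]
xyz [  28.8 -625.1  106.9] r [-0.001 -0.001  0.76 ]
```

Call:
{"api": "drive_tool", "payload": {
  "moves": [
    {"x":0,"y":-50,"z":0,"rx":0,"ry":0,"rz":0.06,"fingers":-0.3},
    {"x":-10,"y":-105,"z":0,"rx":0,"ry":0,"rz":0.12,"fingers":-0.3},
    {"x":-10,"y":-160,"z":0,"rx":0,"ry":0,"rz":0.2,"fingers":-0.3},
    {"x":-10,"y":-215,"z":0,"rx":0,"ry":0,"rz":0.27,"fingers":-0.3},
    {"x":-5,"y":-270,"z":0,"rx":0,"ry":0,"rz":0.34,"fingers":-0.3},
    {"x":0,"y":-325,"z":0,"rx":0,"ry":0,"rz":0.41,"fingers":-0.3},
    {"x":5,"y":-380,"z":0,"rx":0,"ry":0,"rz":0.48,"fingers":-0.3},
    {"x":10,"y":-435,"z":0,"rx":0,"ry":0,"rz":0.55,"fingers":-0.3},
    {"x":15,"y":-490,"z":0,"rx":0,"ry":0,"rz":0.62,"fingers":-0.3},
    {"x":20,"y":-545,"z":0,"rx":0,"ry":0,"rz":0.7,"fingers":-0.3},
    {"x":25,"y":-595,"z":0,"rx":0,"ry":0,"rz":0.755,"fingers":-0.3},
    {"x":29,"y":-625,"z":10,"rx":0,"ry":0,"rz":0.755,"fingers":-0.3},
    {"x":29,"y":-625,"z":50,"rx":0,"ry":0,"rz":0.755,"fingers":-0.3},
    {"x":29,"y":-625,"z":50,"rx":0,"ry":0,"rz":0.755,"fingers":-0.3},
    {"x":29,"y":-625,"z":50,"rx":0,"ry":0,"rz":0.755,"fingers":-0.3}
  ]
}}

```text
time_s: 22.6
tool_pos: [0.4346, -0.3295, 0.1001]
tool_rot: [-180.0, -0.1, 127.9]
force: [0.4, -0.2, -0.1]
grip_width: 0.0565
grasp_force: 0.0
```

```bash
python3 -c "
from h import *
go((.434,-.331,.0435,127.7))"
```

```text
t 22.6 at [ 0.4346 -0.3295  0.1001] [-1.7995e+02 -9.0000e-02  1.2792e+02] w 0.0565
xyz [-0.9 -1.3 56.6] r [-0.001 -0.001  0.004]
```

Call:
{"api": "drive_tool", "payload": {
  "moves": [
    {"x":-1,"y":-1,"z":25,"rx":0,"ry":0,"rz":0,"fingers":-0.3},
    {"x":-1,"y":-1,"z":45,"rx":0,"ry":0,"rz":0,"fingers":-0.3},
    {"x":-1,"y":-1,"z":56,"rx":0,"ry":0,"rz":0,"fingers":-0.3},
    {"x":-1,"y":-1,"z":56,"rx":0,"ry":0,"rz":0,"fingers":-0.3},
    {"x":-1,"y":-1,"z":56,"rx":0,"ry":0,"rz":0,"fingers":1},
    {"x":-1,"y":-1,"z":56,"rx":0,"ry":0,"rz":0,"fingers":1},
    {"x":-1,"y":-1,"z":56,"rx":0,"ry":0,"rz":0,"fingers":1},
    {"x":-1,"y":-1,"z":56,"rx":0,"ry":0,"rz":0,"fingers":1},
    {"x":-1,"y":-1,"z":56,"rx":0,"ry":0,"rz":0,"fingers":1}
  ]
}}

```text
time_s: 23.72
tool_pos: [0.4337, -0.3324, 0.044]
tool_rot: [-179.9, -0.0, 127.8]
force: [-0.9, 1.3, 2.0]
grip_width: 0.0314
grasp_force: 20.0
```

```bash
python3 -c "
from h import *
go((.5665,.2198,.15,81),(.5665,.2198,.0395,81))"
```

```text
t 23.73 at [ 0.4337 -0.3324  0.044 ] [-1.7991e+02 -3.0000e-02  1.2776e+02] w 0.0314
xyz [ 355.3  442.9 -106.5] r [-0.002  0.     0.816]
xyz [355.3 443.1   4. ] r [-0.002  0.     0.816]
```

Call:
{"api": "drive_tool", "payload": {
  "moves": [
    {"x":0,"y":0,"z":-35,"rx":0,"ry":0,"rz":0,"fingers":1},
    {"x":0,"y":0,"z":-80,"rx":0,"ry":0,"rz":0,"fingers":1},
    {"x":32,"y":40,"z":-106,"rx":0,"ry":0,"rz":0.08,"fingers":1},
    {"x":64,"y":80,"z":-106,"rx":0,"ry":0,"rz":0.16,"fingers":1},
    {"x":96,"y":120,"z":-106,"rx":0,"ry":0,"rz":0.24,"fingers":1},
    {"x":128,"y":160,"z":-106,"rx":0,"ry":0,"rz":0.32,"fingers":1},
    {"x":160,"y":200,"z":-106,"rx":0,"ry":0,"rz":0.4,"fingers":1},
    {"x":192,"y":240,"z":-106,"rx":0,"ry":0,"rz":0.48,"fingers":1},
    {"x":224,"y":280,"z":-106,"rx":0,"ry":0,"rz":0.56,"fingers":1},
    {"x":256,"y":320,"z":-106,"rx":0,"ry":0,"rz":0.64,"fingers":1},
    {"x":288,"y":360,"z":-106,"rx":0,"ry":0,"rz":0.72,"fingers":1},
    {"x":320,"y":400,"z":-106,"rx":0,"ry":0,"rz":0.816,"fingers":1},
    {"x":355,"y":443,"z":-106,"rx":0,"ry":0,"rz":0.816,"fingers":1},
    {"x":355,"y":443,"z":-60,"rx":0,"ry":0,"rz":0.816,"fingers":1},
    {"x":355,"y":443,"z":-40,"rx":0,"ry":0,"rz":0.816,"fingers":1},
    {"x":355,"y":443,"z":-35,"rx":0,"ry":0,"rz":0.816,"fingers":1},
    {"x":355,"y":443,"z":-35,"rx":0,"ry":0,"rz":0.816,"fingers":1}
  ]
}}

```text
time_s: 25.85
tool_pos: [0.567, 0.2187, 0.0789]
tool_rot: [-179.9, 0.0, 80.9]
force: [0.1, -0.3, -0.2]
grip_width: 0.0315
grasp_force: 20.0
```

Run:
```python
from h import *
from cell import vision
go((.5665,.2198,.0405,81))
c=vision.read_camera('wrist');cv2.imwrite('pics/w6.png',c['image'][:,:,::-1])
```

```text
t 25.85 at [0.567  0.2187 0.0789] [-1.7992e+02  3.0000e-02  8.0900e+01] w 0.0315
xyz [ 1.  -0.6 38.4] r [-0.001  0.    -0.002]
```

View pics/w6.png

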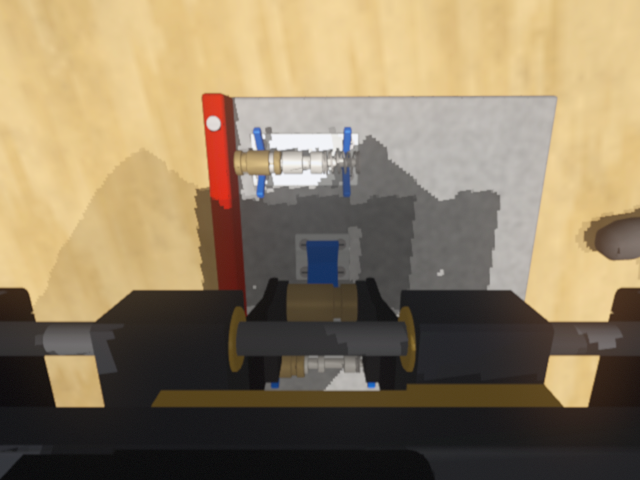

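The small valve rests in both saddles, (260,162) and (347,162), and the plug is centred over its block at column 322. Lower and release.

Call:
{"api": "drive_tool", "payload": {
  "moves": [
    {"x":1,"y":-0.5,"z":18,"rx":0,"ry":0,"rz":0,"fingers":1},
    {"x":1,"y":-0.5,"z":30,"rx":0,"ry":0,"rz":0,"fingers":1},
    {"x":1,"y":-0.5,"z":38,"rx":0,"ry":0,"rz":0,"fingers":1},
    {"x":1,"y":-0.5,"z":38,"rx":0,"ry":0,"rz":0,"fingers":1},
    {"x":1,"y":-0.5,"z":38,"rx":0,"ry":0,"rz":0,"fingers":0.15},
    {"x":1,"y":-0.5,"z":38,"rx":0,"ry":0,"rz":0,"fingers":-0.05},
    {"x":1,"y":-0.5,"z":38,"rx":0,"ry":0,"rz":0,"fingers":-0.05},
    {"x":1,"y":-0.5,"z":38,"rx":0,"ry":0,"rz":0,"fingers":-0.05},
    {"x":1,"y":-0.5,"z":20,"rx":0,"ry":0,"rz":0,"fingers":-0.05},
    {"x":1,"y":-0.5,"z":-20,"rx":0,"ry":0,"rz":0,"fingers":-0.05},
    {"x":1,"y":-0.5,"z":-80,"rx":0,"ry":0,"rz":0,"fingers":-0.05},
    {"x":-50,"y":-0.5,"z":-140,"rx":0,"ry":0,"rz":0,"fingers":-0.05},
    {"x":-110,"y":-0.5,"z":-200,"rx":0,"ry":0,"rz":0,"fingers":-0.05},
    {"x":-160,"y":-0.5,"z":-220,"rx":0,"ry":0,"rz":0,"fingers":-0.05},
    {"x":-160,"y":-0.5,"z":-220,"rx":0,"ry":0,"rz":0,"fingers":-0.05},
    {"x":-160,"y":-0.5,"z":-220,"rx":0,"ry":0,"rz":0,"fingers":-0.05}
  ]
}}

```text
time_s: 27.9
tool_pos: [0.5421, 0.0598, 0.3005]
tool_rot: [179.9, 0.1, 80.8]
force: [-0.2, 0.2, -0.0]
grip_width: 0.0457
grasp_force: 0.0
```

Run:
```python
from h import *
from cell import vision
go((.5,.1,.3,81))
c=vision.read_camera('wrist');pickle.dump(c,open('w7.pkl','wb'));cv2.imwrite('pics/w7.png',c['image'][:,:,::-1])
```

```text
t 27.9 at [0.5421 0.0598 0.3005] [1.799e+02 1.000e-01 8.075e+01] w 0.0457
xyz [ 32.9 -48.    0.3] r [ 0.002  0.002 -0.004]
```

View pics/w7.png

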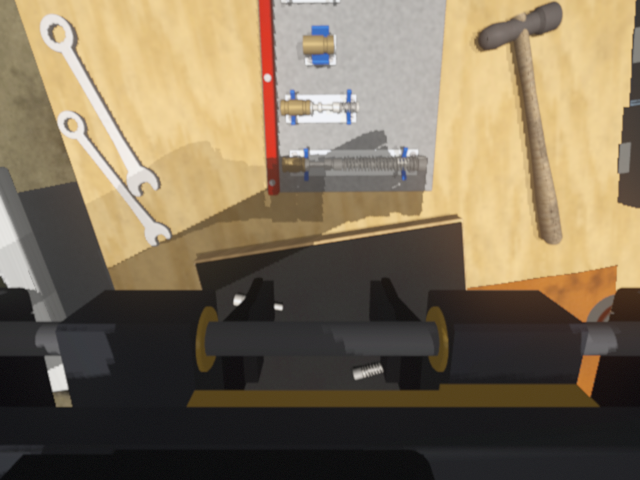

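All four parts lie in their inserts: plug (319,44), mid (319,107) and long (354,163), with the small one at the top edge. I'll check the distances along the groove in numbers.

Run:
```python
from h import *
c=pickle.load(open('w7.pkl','rb'))
u=np.array([.98769,-.15643]);v=np.array([.15643,.98769])
def st(p,z):
    w=ray(c,p,z)[0,:2];return round((w@u-.4751)*1000,1),round((w@v)*1000,1)
for n,a,b,t in(('long',(281,162),(427,163),187.5),('mid',(281,107),(357,107),246.4),('plug',(303,44),(334,43),305.7)):
    A,B=st(a,.037),st(b,.037);print(n,A,B,'mid',np.mean([A,B],0),'want t',t)
cv2.imwrite('pics/w7c.png',cv2.resize(c['image'][0:195,255:450],None,fx=3,fy=3,interpolation=2)[:,:,::-1])
from cell import vision
k=vision.read_camera('top');h=cv2.cvtColor(k['image'],cv2.COLOR_RGB2HSV);g=(h[...,1]>70)&(h[...,2]>70)
im=k['image'].astype(int);m=(im.max(2)>75);m[:218]=0;m[345:]=0;m[:,:289]=0;m[:,452:]=0
for p in blobs(m,100):print('board',p.mean(0).round(),axis(k,p,.0405)[0].round(4))
cv2.imwrite('pics/t2.png',cv2.resize(k['image'][205:310,145:285],None,fx=4,fy=4,interpolation=2)[:,:,::-1])
```

```text
long (np.float64(5.9), np.float64(189.4)) (np.float64(167.5), np.float64(187.7)) mid [ 86.7  188.55] want t 187.5
mid (np.float64(7.9), np.float64(246.7)) (np.float64(88.6), np.float64(246.4)) mid [ 48.25 246.55] want t 246.4
plug (np.float64(32.4), np.float64(307.0)) (np.float64(63.9), np.float64(307.8)) mid [ 48.15 307.4 ] want t 305.7
board [325. 233.] [ 0.6454 -0.1036]
board [308. 322.] [ 0.4452 -0.0525]
board [400. 337.] [ 0.4051 -0.2254]
```

View pics/w7c.png

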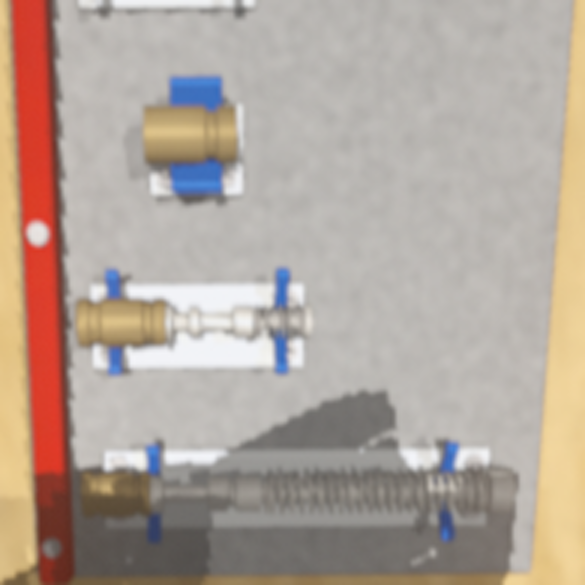

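View pics/t2.png

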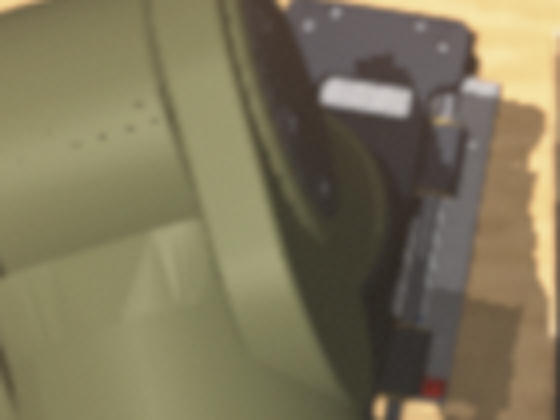

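The long, mid and plug parts are within 2 mm along the groove and seated in their saddles. In the earlier view the small valve was about 4 mm off, with 11 mm allowed. The arm hides the rack in the top view, but the plain spool is where it lay and nothing came near the spring rod.

```bash
python3 -c "
from cell import workorder
print(workorder.sign_off())"
```

```text
the job is handed in; nothing more can be done
None
```

The job is handed in at about 28 s of the 112 s: all three gold-sleeved valves and the gold plug lie in their own inserts, sleeves towards the red bar; the plain spool has not moved and the arm never went near the spring rod, though it blocked my last view of it; no verdict was returned.

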